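# Close up the tuned radio board with its own screening covers

### The arm

A 6-joint arm with a two-finger parallel gripper is mounted at the origin on the work surface. World frame = base frame: x ahead of the robot, y to its left, z up, the work surface at z = 0. Lengths are in m, angles in rad, forces in N, time in s.
With the tool pointing down it reaches from about 0.325 to 0.85 m from the base axis. Payload 15.5 kg.
Tool frame: the origin (TCP) lies midway between the tips of the shut fingers; the grasp point (between the pads) lies 19 mm behind it (robot.grip_depth is the distance from the TCP to the grasp point, in m); z points along the fingers, y is the line along which they close (so a half turn about z gives the same grasp; the last joint's range is limited). The gripper opens to 91 mm and grips with 3 to 60 N. Pads are 32 mm wide; open, the fingers measure 118 mm over their backs; the gripper's body (76 mm by 178 mm) begins 60 mm behind the grasp point.
Start: joints at [1.206, 0.494, 1.345, -0, 1.302, -0.096], TCP at [0.166, 0.603, 0.214] pointing down, gripper open.
Joint ranges: [-2.91, 2.91], [-0.82, 2.16], [0.22, 2.67], [-1.22, 4.37], [0.12, 2.79], [-3.08, 3.08]. Speed limits (rad/s): [1.89, 1.89, 2.57, 3.01, 3.01, 3.01].

### API

Orientations are given as a unit quaternion [w, x, y, z].
In Python, from plant import robot, hand, readout, vision gives the robot as it stands. Calls block until the motion is done:
- robot.goto(position, orientation): joint-space move of the TCP to a pose.
- robot.movel(position, ori=None, feed=0.15): straight line of the TCP; ori=None keeps the orientation; feed is the mean speed in m/s.
- robot.goto_joints(angles): joint-space move.
- hand.set_gripper(opening, force=None): opening from 0.0 (shut) to 1.0 (fully open); force is the grip in N (None keeps the last); returns when the fingers have stopped.
- robot.sleep(seconds).
- robot.ik(position, orientation): joint angles nearest the present ones, or None.
- readout.observe(): the state.
- vision.read_camera(name): name is "side" or "top" or "wrist"; returns a dict with "frame" (400x640x3 uint8, red, green, blue), "mtx" (3x3 intrinsics, pixels), "xyz" and "orientation" of the camera in the world. Camera axes: x right, y up, looking along -z (the intrinsics and any distortion apply to the point x, -y, -z); pixel columns grow to the right and rows downward; lengths in m; the calibration is good to about 2 mm. A picture is of the moment at which its call begins. There is no depth.
A pose or a line that the arm cannot do raises robot.MotionError and nothing moves.
- robot.hand_in(): hands the job in; it is judged then, once.
Trained networks look in a picture, given as the dict that the camera call returned (one of the last four; its "shot" number tells which), for a name from the list of things; names that differ only in an ending like _2 or _b are one class to them, and where a whole thing is asked for, a point or a joint stands for the part that bears it (a point fixed in the world has none). Each returns a list of dicts, best first, with "confidence" (0 to 1); they miss things now and then, are a little off and sometimes report something else, mostly with a low value. They report only what shows in the picture. A call takes as long as a camera call. They do not tell look-alikes from the thing itself.
- vision.spot_in(picture, target): "bbox" ([centre column, centre row, width, height] in pixels, round what is visible of it).
The state is a dict: "time": time; "joint_pos": joint angles; "joint_vel": joint speeds; "joint_torque": joint torques, N m; "position": TCP position; "tool_rot": TCP orientation; "force": force on the tool from outside, world axes, zero at the start; "torque": the same for the moment, N m; "opening": opening from 0.0 (shut) to 1.0 (fully open); "grip_force": force on a finger pad.
Only numpy, scipy, OpenCV 4.12 (cv2) and the standard library are available. Lean on these libraries where they do the work, as an engineer would, in place of code of your own. Each camera call takes 0.05 s, during which the arm holds its last target. There are 200 camera calls.

### The job

The board is tuned, so close it up: take the yellow trimming tool off it and lay it flat on the floor of the black tool tray. Give each of the two open screening frames the cover that fits it, put on fully home and level, turned so that its access hole is over the brass trimmer. Leave the spare cover and everything else where they are.

Things in the scene. Friction and masses are not known exactly. Their poses are not given: they have to be found in the camera images.
- frame_square: bright tin fence fixed on the card: 52 x 52 mm outside (x by y), 12 mm high, open at the top, the upper 4 mm of its walls leaning 1.8 mm inwards as a lead-in. Origin: its middle on the card's top; z up. Brass trimmer screw inside at x +14, y +14 mm. Its cover goes over the outside, 1.5 mm clearance each side, down to the card.
- frame_long: bright tin fence fixed on the card: 80 x 42 mm outside (x by y), 12 mm high, open at the top, the upper 4 mm of its walls leaning 1.8 mm inwards as a lead-in. Origin: its middle on the card's top; z up. Brass trimmer screw inside at x +28, y +9 mm. Its cover goes over the outside, 1.5 mm clearance each side, down to the card.
- cover_square: bright tinplate cover: an open-bottomed lid, lying open side down. 58 x 58 mm outside (x by y), 14 mm high, walls and top 1.5 mm thick, about 35 g. Origin: centre of the skirt's lower edge; z up out of the closed top. A round 10 mm access hole in the top at x +14, y +14 mm. Belongs on frame_square.
- cover_long: bright tinplate cover: an open-bottomed lid, lying open side down. 86 x 48 mm outside (x by y), 14 mm high, walls and top 1.5 mm thick, about 35 g. Origin: centre of the skirt's lower edge; z up out of the closed top. A round 10 mm access hole in the top at x +28, y +9 mm. Belongs on frame_long.
- cover_spare: bright tinplate cover: an open-bottomed lid, lying open side down. 70 x 52 mm outside (x by y), 14 mm high, walls and top 1.5 mm thick, about 35 g. Origin: centre of the skirt's lower edge; z up out of the closed top. A round 10 mm access hole in the top at x -20, y +12 mm. From another card: fits neither frame and stays where it lies.
- frame_square_trimmer (a point): centre of the top of the brass trimmer screw (8.4 mm across) in the square frame, 8 mm above the card
- frame_long_trimmer (a point): centre of the top of the brass trimmer screw (8.4 mm across) in the long frame, 8 mm above the card
- cover_square_hole (a point): centre of the access hole in the square cover, on its top face, 14 mm above the cover's origin
- cover_long_hole (a point): centre of the access hole in the long cover, on its top face, 14 mm above the cover's origin
- board: green card, 160 (x) by 225 mm (y), in a fixed board holder. Origin: under its middle, on the table; the card's top is 20 mm above. Frames at x +30, y +48 and -48 mm (which is where varies), axes parallel to the board's, the card bare around them. Parts up to 12 mm tall only at x below -45 mm. Aluminium jaws along both y ends (|y| 110 to 123 mm) rise 6 mm above the card.
- trim_tool: yellow plastic trimming tool with white tips, lying across the tops of both frames (its underside 12 mm above the card), roughly along the board's y. 134 mm long along its x; its handle is the middle 90 mm, 10 x 10 mm square; about 15 g. Origin: middle of its underside.
- trim_tool_mid (a point): middle of the trimming tool, on its axis, 5 mm above its underside
- tray: black open tool tray, fixed: 130 (x) by 170 mm (y) outside, 15 mm high, walls 3 mm, floor 3 mm thick. Origin: centre of its underside on the table. The screwdriver lies in it along y at about x +40 mm; the rest is free.
- screwdriver: red-handled screwdriver, 140 mm, lying in the tray along the tray's y; origin about the middle of its underside
- red_cap: red plastic cap like a small cup, 42 mm across and 45 mm high, bystander; origin: centre of its underside
- solder_reel: grey reel of solder, 54 mm across and 40 mm high, bystander; origin: centre of its underside
- heatsink: finned aluminium heatsink, 30 x 34 x 23 mm, bystander; origin: centre of its underside
- flux_bottle: white bottle with a blue cap, 48 mm across and 95 mm high, bystander; origin: centre of its underside
- multimeter: orange hand-held multimeter lying on its back, 185 x 90 x 48 mm, bystander; origin: centre of its underside
Things that resemble listed ones, but are neither listed nor needed, are in the scene too. Leave any orange look-alike of the cover_square alone. Leave any red look-alike of the cover_long alone.

How it is judged:
At the end, for the whole second after the job is handed in: Each cover is on its own frame, open side down: access hole within 4 mm of being over the trimmer, skirt within 2 mm of the card, tilt under 0.06 rad. The trimming tool lies inside the tray on its floor (middle under 14 mm above the tray's underside, level within 0.12 rad). All three at rest (horizontal distance between cover_square_hole and frame_square_trimmer below 0.004 m and z of cover_square in the frame of frame_square between -0.002 and 0.002 m and angle between each of cover_square, cover_long's own z axis and vertical below 0.06 rad and linear speed of each of cover_square, cover_long, trim_tool below 0.01 m/s and horizontal distance between cover_long_hole and frame_long_trimmer below 0.004 m and z of cover_long in the frame of frame_long between -0.002 and 0.002 m and x of trim_tool_mid in the frame of tray between -0.062 and 0.062 m and y of trim_tool_mid in the frame of tray between -0.082 and 0.082 m and z of trim_tool_mid in the frame of tray below 0.014 m and angle between trim_tool's own x axis and vertical between 1.45 and 1.69 rad); the robot touches nothing.
It fails at once if the spare cover is moved more than 25 mm (distance of cover_spare from where it was at the start of the episode above 0.025 m).
It fails at once if the screwdriver, red cap, solder reel, heatsink, flux bottle or multimeter is moved more than 25 mm (distance of any of screwdriver, red_cap, solder_reel, heatsink, flux_bottle, multimeter from where it was at the start of the episode above 0.025 m).
It also fails if it takes over 70 s, if anything falls off the work surface, if the arm or the gripper's body presses on something with over 40 N, if the wrist force passes 120 N, or if a joint passes its speed limit or range.

## Working session

There is one attempt and no reset: what is moved stays moved. The work goes in short steps, each a Python script; the robot and the scene stay as the last script left them, time stands still between calls to the robot, and variables do not carry over. Pictures are saved under pics/ and viewed, at most 10 in all, crops included, and the job is handed in when it is done.

```bash
ls; mkdir -p pics; cat > h.py <<'E'
import numpy as np, cv2
from scipy.spatial.transform import Rotation as R
from plant import robot, hand, readout, vision
def rot(q): return R.from_quat([q[1],q[2],q[3],q[0]]).as_matrix()
def quat(yaw):
    # tool pointing down; tool y axis (closing) at world angle yaw+90 ; x axis at yaw
    m=np.array([[np.cos(yaw),np.sin(yaw),0],[np.sin(yaw),-np.cos(yaw),0],[0,0,-1.]])
    q=R.from_matrix(m).as_quat(); return [q[3],q[0],q[1],q[2]]
def pix2w(p,uv,z):
    uv=np.asarray(uv,float).reshape(-1,2); K=np.array(p['mtx']); 
    d=np.c_[(uv[:,0]-K[0,2])/K[0,0],-(uv[:,1]-K[1,2])/K[1,1],-np.ones(len(uv))]@rot(p['orientation']).T
    c=np.array(p['xyz']); return c+d*((z-c[2])/d[:,2])[:,None]
def w2pix(p,w):
    w=np.asarray(w,float).reshape(-1,3); c=(w-np.array(p['xyz']))@rot(p['orientation']); K=np.array(p['mtx'])
    return np.c_[K[0,2]+K[0,0]*c[:,0]/-c[:,2],K[1,2]+K[1,1]*c[:,1]/c[:,2]]
def save(p,n): cv2.imwrite('pics/'+n,cv2.cvtColor(p['frame'],cv2.COLOR_RGB2BGR))
E
python3 - <<'E'
from h import *
p=vision.read_camera('top'); save(p,'top0.png'); print({k:v for k,v in p.items() if k!='frame'})
for n in ['frame_square','frame_long','cover_square','cover_long','cover_spare','trim_tool','tray','board','screwdriver','multimeter','flux_bottle','red_cap','solder_reel','heatsink','frame_square_trimmer','cover_square_hole']:
    print(n,[(np.round(d['bbox']).tolist(),round(d['confidence'],2)) for d in vision.spot_in(p,n)])
print(readout.observe())
E
```

```text
pics
{'mtx': array([[466.3380012 ,   0.        , 322.36039222],
       [  0.        , 466.3380012 , 197.73938488],
       [  0.        ,   0.        ,   1.        ]]), 'xyz': array([4.64839294e-01, 4.57675370e-04, 1.18730088e+00]), 'orientation': array([ 0.71251019,  0.05292115, -0.03820168, -0.6986195 ]), 'shot': 1}
frame_square [([391.0, 201.0, 23.0, 23.0], 0.79)]
frame_long [([427.0, 209.0, 26.0, 34.0], 0.73)]
cover_square [([218.0, 196.0, 30.0, 23.0], 0.96)]
cover_long [([284.0, 196.0, 27.0, 37.0], 0.84), ([276.0, 144.0, 23.0, 34.0], 0.78)]
cover_spare [([291.0, 252.0, 27.0, 33.0], 0.89), ([427.0, 209.0, 22.0, 35.0], 0.45)]
trim_tool [([409.0, 200.0, 52.0, 12.0], 0.62)]
tray [([165.0, 179.0, 38.0, 72.0], 0.7), ([192.0, 272.0, 71.0, 50.0], 0.62)]
board [([405.0, 215.0, 115.0, 96.0], 0.86)]
screwdriver [([194.0, 255.0, 52.0, 10.0], 0.89)]
multimeter [([164.0, 178.0, 38.0, 73.0], 0.93)]
flux_bottle [([493.0, 186.0, 28.0, 23.0], 0.62)]
red_cap [([319.0, 143.0, 14.0, 20.0], 0.8)]
solder_reel [([368.0, 138.0, 22.0, 26.0], 0.93)]
heatsink [([428.0, 152.0, 18.0, 20.0], 0.69)]
frame_squar
[... 230 characters left out ...]
_pos': array([ 1.20645293e+00,  4.93624959e-01,  1.34549100e+00, -1.57651128e-05,
        1.30250277e+00, -9.55072592e-02]), 'joint_vel': array([ 7.77927621e-04,  1.76107292e-03,  7.58537920e-05,  7.78049702e-04,
       -1.70521774e-04, -1.42239518e-03]), 'joint_torque': array([-3.59667487e-03, -8.78677869e+01, -3.82233131e+01,  7.03267590e-02,
        4.41253313e-02,  4.25556721e-05]), 'position': array([0.16601376, 0.60255205, 0.21390249]), 'tool_rot': array([ 4.42959402e-06,  1.34011583e-01,  9.90979765e-01, -1.44249067e-05]), 'force': array([ 0.93422954, -0.98659297,  0.07020836]), 'torque': array([-0.03092741, -0.06635102,  0.05069484]), 'grip_force': 0.0, 'opening': 0.9961794764741122}
```

```bash
python3 -c "
import cv2
i=cv2.imread('pics/top0.png')[100:330,120:520]
cv2.imwrite('pics/top0c.png',cv2.resize(i,None,fx=2,fy=2,interpolation=cv2.INTER_CUBIC))"
```

```text
(no output)
```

View pics/top0c.png

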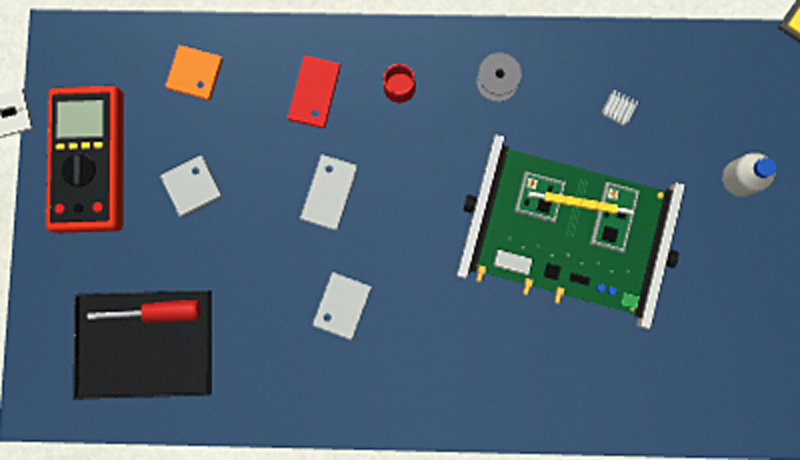

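```bash
python3 - <<'E'
from h import *
p=vision.read_camera('top'); f=p['frame']
hsv=cv2.cvtColor(f,cv2.COLOR_RGB2HSV)
def rect(cx,cy,w,mask,z,n):
    m=np.zeros_like(mask); x,y=int(cx),int(cy); m[y-w:y+w,x-w:x+w]=mask[y-w:y+w,x-w:x+w]
    c=max(cv2.findContours(m,cv2.RETR_EXTERNAL,cv2.CHAIN_APPROX_NONE)[0],key=cv2.contourArea)
    P=pix2w(p,c[:,0,:],z)[:,:2]; r=cv2.minAreaRect((P*1000).astype(np.float32)); print(n,np.round(r[0],1),np.round(r[1],1),round(r[2],1))
bright=((hsv[...,2]>150)&(hsv[...,1]<60)).astype(np.uint8)
for n,c in dict(sq=(215,193),lng=(284,196),spare=(291,252)).items(): rect(*c,28,bright,.014,n)
rect(192,272,45,((hsv[...,2]<70)|((hsv[...,0]<8)&(hsv[...,1]>150))).astype(np.uint8),.015,'tray')
rect(405,215,75,((hsv[...,0]>45)&(hsv[...,0]<80)&(hsv[...,1]>100)).astype(np.uint8),.02,'board')
rect(409,201,40,((hsv[...,0]>20)&(hsv[...,0]<35)&(hsv[...,1]>150)).astype(np.uint8),.042,'tool')
for n,uv in dict(frsq=(391,199),frl=(427,208),tool=(410,200.5),holesq=(217.5,185.5),holel=(284,184.5),trs=(386,192),trl=(425.5,195),trayscrew=(194,255)).items(): print(n,np.round(pix2w(p,uv,.02)[0,:2],3))
w=vision.read_camera('wrist'); s=readout.observe(); print(w['mtx'],rot(s['tool_rot']).T@(w['xyz']-s['position']), rot(s['tool_rot']).T@rot(w['orientation']))
E
```

```text
sq [625.9 302.2] [58.4 57.7] 28.2
lng [620.7 124.2] [47.9 87. ] 73.6
spare [477.4 103.4] [51.9 70.8] 71.0
tray [423.9 351.2] [128.8 171.7] 2.9
board [ 576.7 -181.5] [204.6 159.1] 75.7
tool [ 609.1 -190.3] [91. 12.] 80.4
frsq [ 0.616 -0.146]
frl [ 0.595 -0.236]
tool [ 0.613 -0.194]
holesq [0.642 0.294]
holel [0.648 0.124]
trs [ 0.634 -0.134]
trl [ 0.628 -0.233]
trayscrew [0.466 0.344]
[[359.83899045   0.         318.59341325]
 [  0.         359.83899045 201.43822805]
 [  0.           0.           1.        ]] [ 0.07933766 -0.0002164  -0.17173738] [[-1.42477732e-03  9.60632865e-01  2.77817328e-01]
 [ 9.99998883e-01  1.24346501e-03  8.28826511e-04]
 [ 4.50741859e-04  2.77818199e-01 -9.60633564e-01]]
```

```bash
python3 - <<'E'
from h import *
t=readout.observe()['time']
robot.goto([.608,-.191,.17],quat(np.radians(80.4)))
p=vision.read_camera('wrist'); save(p,'w1.png'); np.savez('w1.npz',**p)
s=readout.observe(); print(s['time']-t,s['position'],s['joint_pos'])
for n in ['trim_tool','trim_tool_mid','frame_square','frame_long','frame_square_trimmer','frame_long_trimmer']: 
  for d in vision.spot_in(p,n)[:2]: b=d['bbox']; print(n,np.round(b),round(d['confidence'],2),np.round(pix2w(p,b[:2],.037 if 'trim_' in n else .028)[0],4))
E
```

```text
3.2333 [ 0.60818519 -0.19036886  0.17002914] [-3.97068864e-01  5.52651700e-01  1.36597774e+00  1.13497796e-04
  1.22294491e+00 -2.30488692e-01]
trim_tool [320. 188.  13. 149.] 0.61 [ 0.6089 -0.1884  0.037 ]
trim_tool_mid [320. 190.  16. 144.] 0.87 [ 0.6084 -0.1899  0.037 ]
frame_square [322. 136.  67.  66.] 0.7 [ 0.6183 -0.1452  0.028 ]
frame_long [315. 239.  84.  50.] 0.76 [ 0.596  -0.2378  0.028 ]
frame_square_trimmer [322. 134.  63.  66.] 0.65 [ 0.6184 -0.1433  0.028 ]
frame_long_trimmer [311. 235.  87.  48.] 0.74 [ 0.593 -0.233  0.028]
```

View pics/w1.png

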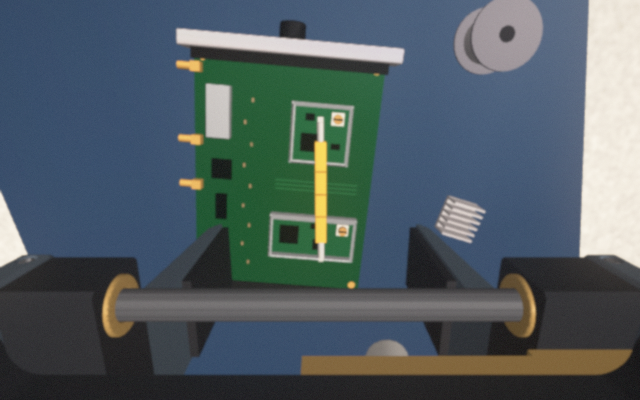

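```bash
cat >> h.py <<'E'
from scipy.optimize import minimize
def rz(a): return np.array([[np.cos(a),-np.sin(a)],[np.sin(a),np.cos(a)]])
def ring(p,c,yaw,sx,sy,z):
    q=np.array([[-1,-1],[1,-1],[1,1],[-1,1]])*[sx/2,sy/2]@rz(yaw).T+c
    return w2pix(p,np.c_[q,np.full(4,z)])
S=16
def fill(shape,poly):
    m=np.zeros(shape,np.uint8); cv2.fillPoly(m,[np.round(poly*S).astype(np.int32)],255,shift=4); return m
def fit_frames(p,x0,ups=3,excl=None):
    g=cv2.cvtColor(p['frame'],cv2.COLOR_RGB2HSV); tin=((g[...,1]<90)&(g[...,2]>75)).astype(np.float32)
    tin=cv2.resize(tin,None,fx=ups,fy=ups)
    if excl is not None: tin*=1-cv2.resize(excl.astype(np.float32),None,fx=ups,fy=ups)
    def up(q): return (q+.5)*ups-.5
    def cost(v):
        s=0
        for sg,(a,b) in ((1,(.052,.052)),(-1,(.080,.042))):
            c=v[:2]+rz(v[2])@np.array([.03,sg*.048])
            o=cv2.bitwise_or(fill(tin.shape,up(ring(p,c,v[2],a,b,.02))),fill(tin.shape,up(ring(p,c,v[2],a-.0036,b-.0036,.032))))
            i=cv2.bitwise_and(fill(tin.shape,up(ring(p,c,v[2],a-.003,b-.003,.02))),fill(tin.shape,up(ring(p,c,v[2],a-.0056,b-.0056,.032))))
            w=(o>0)&(i==0); s+=tin[w].sum()*2-w.sum()
        return -s/1000
    best=None
    for d in (0,.03,-.03):
        r=minimize(cost,np.array(x0)+[0,0,d],method='Nelder-Mead',options=dict(initial_simplex=np.array(x0)+[0,0,d]+np.array([[0,0,0],[.006,0,0],[0,.006,0],[0,0,.04]]),xatol=1e-5,fatol=1e-4))
        if best is None or r.fun<best.fun: best=r
    return best.x,best.fun
E
python3 - <<'E'
from h import *
p=dict(np.load('w1.npz')); hsv=cv2.cvtColor(p['frame'],cv2.COLOR_RGB2HSV)
m=((hsv[...,0]>20)&(hsv[...,0]<35)&(hsv[...,1]>150)).astype(np.uint8); m[:, :300]=0; m[:,345:]=0; m[270:]=0
k,l,st,ce=cv2.connectedComponentsWithStats(m); i=1+np.argmax(st[1:,4]); ys,xs=np.where(l==i)
P=pix2w(p,np.c_[xs,ys],.042)[:,:2]; r=cv2.minAreaRect((P*1000).astype(np.float32)); print(r)
v,f=fit_frames(p,[.5767,-.1815,np.radians(-14.3)]); print(v,np.degrees(v[2]),f)
for sg in(1,-1): print(v[:2]+rz(v[2])@[.03,sg*.048])
im=cv2.resize(p['frame'],None,fx=3,fy=3,interpolation=2)
for sg,(a,b) in ((1,(.052,.052)),(-1,(.080,.042))):
    c=v[:2]+rz(v[2])@np.array([.03,sg*.048])
    for d,z,col in ((0,.02,(255,0,0)),(.0036,.032,(0,0,255))): cv2.polylines(im,[np.round(((ring(p,c,v[2],a-d,b-d,z)+.5)*3-.5)*16).astype(int)],True,col,1,shift=4)
cv2.imwrite('pics/fit1.png',im[240:840,700:1150,::-1])
E
```

```text
((608.1846313476562, -191.95358276367188), (89.13919067382812, 10.627738952636719), 80.70882415771484)
[ 0.57604091 -0.18332576 -0.24169756] -13.84825015290888 -13.606333984375
[ 0.61665776 -0.14390151]
[ 0.59368005 -0.23711109]
```

View pics/fit1.png

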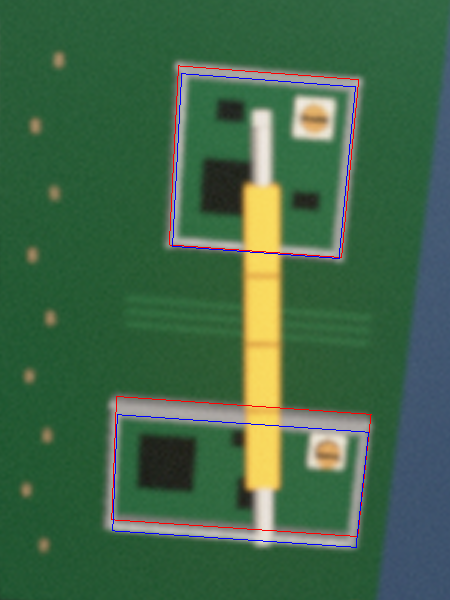

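```bash
python3 - <<'E'
from h import *
q=quat(np.radians(80.6))
hand.set_gripper(.4)
robot.movel([.6082,-.1910,.06],q,feed=.2)
robot.movel([.6082,-.1910,.034],feed=.1)
hand.set_gripper(0,force=15); s=readout.observe(); print(s['opening'],s['grip_force'],s['position'],s['force'])
robot.movel([.6082,-.1910,.15],feed=.2)
p=vision.read_camera('wrist'); np.savez('w2.npz',**p); save(p,'w2.png')
s=readout.observe(); print(s['opening'],s['time'],s['force'])
q=quat(np.radians(92.9)); c=np.array([.4239,.3512])+rz(np.radians(2.9))@[-.022,0.]
robot.goto([*c,.12],q)
robot.movel([*c,.03],feed=.2); robot.movel([*c,.0065],feed=.06); s=readout.observe(); print(s['force'],s['position'],s['opening'])
hand.set_gripper(.3); robot.movel([*c,.15],feed=.25); print(readout.observe()['time'])
p=vision.read_camera('wrist'); np.savez('w3.npz',**p); save(p,'w3.png')
E
python3 -c "
import cv2;import numpy as np
cv2.imwrite('pics/w23.png',np.hstack([cv2.resize(cv2.imread('pics/w%d.png'%i),(400,250)) for i in (2,3)]))"
```

```text
0.10941463471639806 15.000724643468857 [ 0.60835205 -0.19107146  0.03419128] [0.47331728 1.194781   1.87511794]
0.11036140660956803 7.8417 [-0.50501065  0.08442477 -0.20255288]
[-0.0040882   0.61594495  0.74032377] [0.40178082 0.34999691 0.00617499] 0.10626412060569873
12.2667
```

View pics/w23.png

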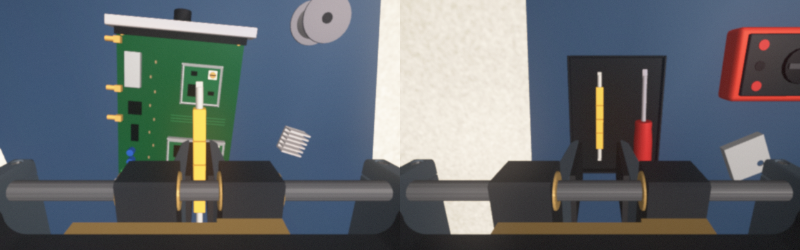

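```bash
cat >> h.py <<'E'
def fit_cover(p,x0,sx,sy,ups=3):
    # silhouette fit: union of base and top rectangles vs bright mask
    g=cv2.cvtColor(p['frame'],cv2.COLOR_RGB2HSV); tin=((g[...,1]<90)&(g[...,2]>75)).astype(np.float32)
    tin=cv2.resize(tin,None,fx=ups,fy=ups)
    up=lambda q:(q+.5)*ups-.5
    def cost(v):
        o=cv2.convexHull(np.vstack([up(ring(p,v[:2],v[2],sx,sy,0)),up(ring(p,v[:2],v[2],sx,sy,.014))]).astype(np.float32))[:,0]
        w=fill(tin.shape,o)>0; return -(tin[w].sum()*2-w.sum())/1000
    x0=np.array(x0); best=None
    for d in (0,.04,-.04):
        r=minimize(cost,x0+[0,0,d],method='Nelder-Mead',options=dict(initial_simplex=x0+[0,0,d]+np.array([[0,0,0],[.006,0,0],[0,.006,0],[0,0,.04]]),xatol=1e-5,fatol=1e-4))
        if best is None or r.fun<best.fun: best=r
    return best.x,best.fun
def overlay(p,quads,name,cx,cy,h=90):
    im=cv2.resize(p['frame'],None,fx=3,fy=3,interpolation=2)
    for k,q in enumerate(quads): cv2.polylines(im,[np.round(((q+.5)*3-.5)*16).astype(int)],True,[(255,0,0),(0,0,255)][k%2],1,shift=4)
    y0,x0=max(0,int(3*(cy-h))),max(0,int(3*(cx-h))); cv2.imwrite('pics/'+name,im[y0:y0+6*h,x0:x0+6*h,::-1])
E
python3 - <<'E'
from h import *
p=dict(np.load('w2.npz')); hsv=cv2.cvtColor(p['frame'],cv2.COLOR_RGB2HSV)
m=((hsv[...,0]>20)&(hsv[...,0]<35)&(hsv[...,1]>150)); m[:185]=0;m[215:]=0; m[:,:300]=0;m[:,345:]=0
ys,xs=np.where(m); P=pix2w(p,np.c_[xs,ys],.157)[:,:2]-np.array([.6082,-.1910]); L=P@rz(np.radians(80.6)); print('lateral(left)',L.mean(0))
hand.set_gripper(1.0)
robot.goto([.626,.302,.17],quat(np.radians(28.2)))
p=vision.read_camera('wrist'); np.savez('w4.npz',**p)
x0=[.626,.302,np.radians(-61.8)]; v,f=fit_cover(p,x0,.058,.058); print(v,np.degrees(v[2]),f,readout.observe()['time'])
print('holes',[(np.round(d['bbox'],1),round(d['confidence'],2)) for d in vision.spot_in(p,'cover_square_hole')])
h=v[:2]+rz(v[2])@[.014,.014]; print(h,w2pix(p,[*h,.014]))
overlay(p,[ring(p,v[:2],v[2],.058,.058,0),ring(p,v[:2],v[2],.058,.058,.014),w2pix(p,[[*(h+d),.014] for d in .005*np.array([[1,0],[0,1],[-1,0],[0,-1]])])],'fit2.png',*w2pix(p,[*v[:2],.01])[0])
E
```

```text
lateral(left) [0.03192565 0.00158697]
[ 0.62497296  0.30033736 -1.11793662] -64.05304989845102 -34.832671875 14.3417
holes [(array([320.2, 182.4,  66. ,  65.3]), 0.9), (array([404.1,  41. ,  97.1,  81.9]), 0.83)]
[0.64368729 0.29387411] [[336.6571179  170.82414598]]
```

View pics/fit2.png

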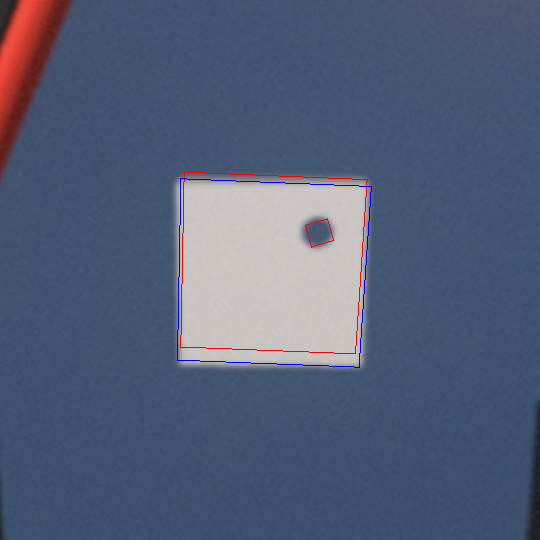

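```bash
python3 - <<'E'
from h import *
g=np.radians(26.5); c=np.array([.6250,.3003]); q=quat(g)
robot.movel([*c,.03],q,feed=.25); robot.movel([*c,.004],feed=.1)
hand.set_gripper(0,force=20); s=readout.observe(); print(s['opening']*91,s['grip_force'],s['force'],s['position'])
hand.set_gripper(1.0); robot.movel([*c,.17],feed=.3); s=readout.observe()
p=vision.read_camera('wrist'); np.savez('w5.npz',**p)
v,f=fit_cover(p,[*c,g-np.pi/2],.058,.058); print(v,np.degrees(v[2]),f)
d=rz(g).T@(v[:2]-s['position'][:2]); print('offset in tool (fwd,left) mm',d*1000,'t',readout.observe()['time'])
E
```

```text
57.866311015888144 20.000039264559746 [-0.54163347 -0.75651434  2.52724438] [0.62510251 0.30031639 0.00418408]
[ 0.62382915  0.3005104  -1.07524204] -61.606830699879396 -34.8806640625
offset in tool (fwd,left) mm [-0.75213924  0.70003812] t 17.5417
```

```bash
cat >> h.py <<'E'
def lower(c,z0,z1,lim=12,step=.002):
    f0=readout.observe()['force'][2]; z=z0
    while z>z1+1e-6:
        z=max(z1,z-step); robot.movel([*c,z],feed=.03)
        s=readout.observe(); f=s['force']-[0,0,f0]
        if abs(f[2])>lim: print('contact',z,np.round(f,1),s['position']); return z
    print('down',z,np.round(s['force'],1),s['position'],np.round(s['torque'],2)); return z
E
python3 - <<'E'
from h import *
g=np.radians(26.5); c=np.array([.6250,.3003])
robot.movel([*c,.03],feed=.3); robot.movel([*c,.004],feed=.1)
hand.set_gripper(0,force=25); print(readout.observe()['opening']*91)
robot.movel([*c,.1],feed=.25)
t=np.array([.6176,-.1433]); q=quat(np.radians(75.7))
robot.goto([*t,.08],q); robot.movel([*t,.040],feed=.12)
s=readout.observe(); print(s['opening']*91,s['force'],s['time'])
lower(t,.040,.0242)
print(readout.observe()['time'])
E
```

```text
58.10761937924362
57.73094086840169 [ 0.39895323 -0.81005491 -0.30661879] 21.825
down 0.0242 [0.9 0.6 0.7] [ 0.61770949 -0.14333563  0.02419309] [-0.07  0.06 -0.02]
23.825
```

```bash
python3 - <<'E'
from h import *
t=np.array([.6176,-.1433])
hand.set_gripper(1.0); robot.movel([*t,.10],feed=.25)
robot.goto([.605,-.190,.17],quat(np.radians(-14.2)))
p=vision.read_camera('wrist'); np.savez('w6.npz',**p); save(p,'w6.png'); print(readout.observe()['time'])
E
python3 - <<'E'
from h import *
p=dict(np.load('w6.npz'))
yaw=np.radians(-14.2); b=np.array([.5760,-.1833])
c=b+rz(yaw)@[.03,-.048]; s=np.array([.6167,-.1439])
print(w2pix(p,[*c,.03]))
overlay(p,[ring(p,c,yaw,.08,.042,.02),ring(p,c,yaw,.0764,.0384,.032),ring(p,s,yaw,.058,.058,.02),ring(p,s,yaw,.058,.058,.034)],'fit3.png',*w2pix(p,[.605,-.19,.03])[0],h=95)
E
```

```text
26.3917
[[373.18751957 187.67955964]]
```

View pics/fit3.png

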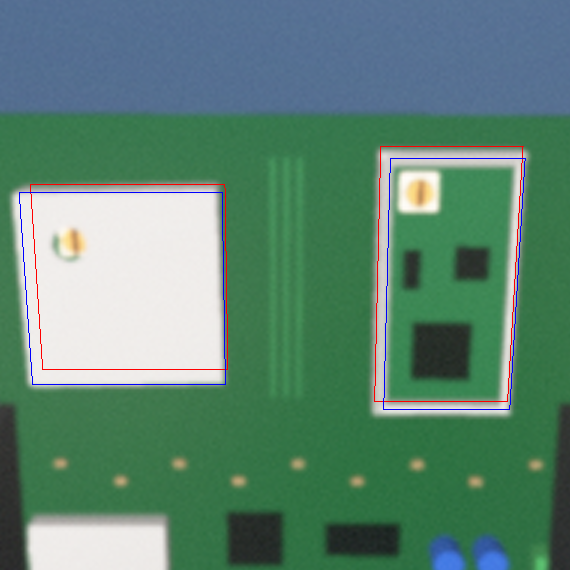

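```bash
cat >> h.py <<'E'
def fit_long(p,x0,ups=3):
    g=cv2.cvtColor(p['frame'],cv2.COLOR_RGB2HSV); tin=cv2.resize(((g[...,1]<90)&(g[...,2]>75)).astype(np.float32),None,fx=ups,fy=ups)
    up=lambda q:(q+.5)*ups-.5
    a,b=.08,.042
    def cost(v):
        R_=lambda d,z: fill(tin.shape,up(ring(p,v[:2],v[2],a-d,b-d,z)))
        o=cv2.bitwise_or(R_(0,.02),R_(.0036,.032)); o=cv2.bitwise_or(o,R_(0,.028))
        i=cv2.bitwise_and(R_(.003,.02),R_(.0066,.032)); w=(o>0)&(i==0)
        return -(tin[w].sum()*2-w.sum())/1000
    x0=np.array(x0); best=None
    for d in (0,.03,-.03):
        r=minimize(cost,x0+[0,0,d],method='Nelder-Mead',options=dict(initial_simplex=x0+[0,0,d]+np.array([[0,0,0],[.004,0,0],[0,.004,0],[0,0,.03]]),xatol=1e-5,fatol=1e-4))
        if best is None or r.fun<best.fun: best=r
    return best.x,best.fun
E
python3 - <<'E'
from h import *
p=dict(np.load('w6.npz'))
v,f=fit_long(p,[.5935,-.2372,np.radians(-14.2)]); print('frame_long',v,np.degrees(v[2]),f)
p1=dict(np.load('w1.npz')); w,f=fit_long(p1,[.5935,-.2372,np.radians(-14.2)]); print('from w1',w,np.degrees(w[2]),f)
g=np.radians(-16.4); 
robot.goto([.6207,.1242,.17],quat(g))
p=vision.read_camera('wrist'); np.savez('w7.npz',**p); s=readout.observe()
v,f=fit_cover(p,[.6207,.1242,g],.086,.048); print('cover',v,np.degrees(v[2]),f,s['time'])
h=v[:2]+rz(v[2])@[.028,.009]
overlay(p,[ring(p,v[:2],v[2],.086,.048,0),ring(p,v[:2],v[2],.086,.048,.014),w2pix(p,[[*(h+d),.014] for d in .005*np.array([[1,0],[0,1],[-1,0],[0,-1]])])],'fit4.png',*w2pix(p,[*v[:2],.01])[0])
E
```

```text
frame_long [ 0.59195356 -0.23613696 -0.25571443] -14.651357561687176 -10.523
from w1 [ 0.59261649 -0.236814   -0.24421344] -13.992399673009123 -10.0645546875
cover [ 0.61998886  0.12360831 -0.30871438] -17.688030891360746 -42.210328125 27.6417
```

View pics/fit4.png

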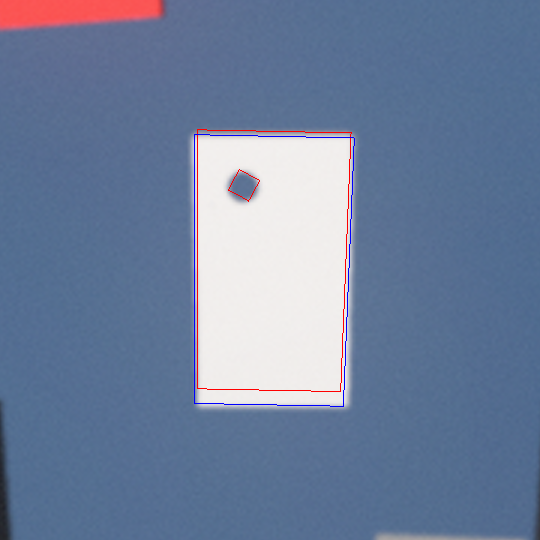

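```bash
python3 - <<'E'
from h import *
g=np.radians(-17.0); c=np.array([.6200,.1236])-.0007*np.array([.29,.956]); q=quat(g)
robot.movel([*c,.03],q,feed=.25); robot.movel([*c,.004],feed=.1)
hand.set_gripper(0,force=25); print(readout.observe()['opening']*91)
robot.movel([*c,.1],feed=.25)
t=np.array([.5922,-.2368]); q=quat(np.radians(-14.3))
robot.goto([*t,.08],q); robot.movel([*t,.040],feed=.12)
s=readout.observe(); print(s['opening']*91,s['force'],s['time'])
z=lower(t,.040,.0242)
print(readout.observe()['time'])
if z<.0245:
    hand.set_gripper(1.0); robot.movel([*t,.10],feed=.25)
    robot.goto([.605,-.190,.17],q)
    p=vision.read_camera('wrist'); np.savez('w8.npz',**p); save(p,'w8.png'); overlay(p,[],'fit5.png',*w2pix(p,[.605,-.19,.03])[0],h=95)
    p=vision.read_camera('side'); save(p,'side.png')
    print(readout.observe()['time'])
E
```

```text
47.78347273498832
47.38716862570707 [-0.0286871  -0.38635772 -0.23424432] 31.8667
down 0.0242 [0.5 0.8 0.3] [ 0.59218295 -0.23680339  0.02413289] [0.01 0.17 0.05]
33.8667
35.65
```

View pics/fit5.png

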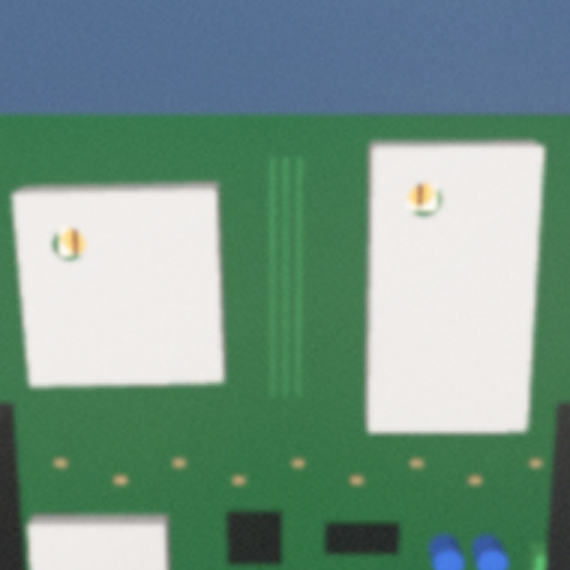

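View pics/side.png

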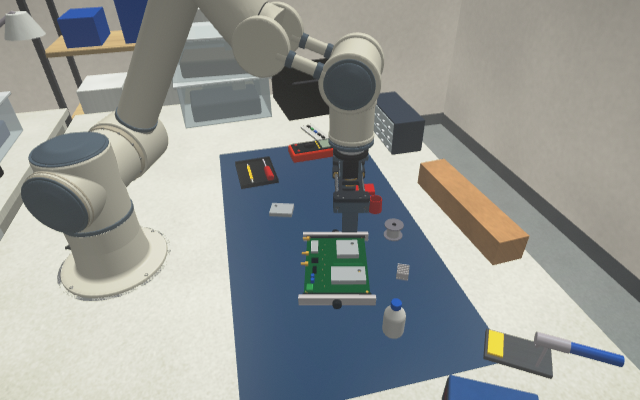

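```bash
python3 -c "
from h import *
robot.sleep(.3); print(robot.hand_in())"
```

```text
the job is handed in; nothing more can be done
None
```

The job is handed in at about 36 s of the 70 s allowed. Pictures show the trimming tool flat in the tray and each cover on its own frame with its hole over the trimmer. Both covers went down to the card without resistance.

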